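Close the leak-test drawer and hold the cam lever at full lift

ROBOT

A 7-joint arm with a two-finger parallel gripper is mounted at the origin on the work surface; the furniture and walls round the work are solid. World frame = base frame: x ahead of the robot, y to its left, z up, the work surface at z = 0. Lengths are in m, angles in rad, forces in N, time in s.
With the tool pointing down it reaches from about 0.425 to 0.875 m from the base axis. Payload 4.7 kg.
Tool frame: the origin (TCP) lies midway between the tips of the shut fingers; the grasp point (between the pads) lies 19 mm behind it; z points along the fingers, y is the line along which they close (so a half turn about z gives the same grasp; the last joint's range is limited). The gripper opens to 87 mm and grips with 3 to 60 N. Pads are 19 mm wide; open, the fingers measure 117 mm over their backs; the gripper's body (75 mm by 190 mm) begins 51 mm behind the grasp point.
Start: joints at [-1.304, 0.321, -0.07, 1.45, 0.023, 1.371, -0.057], TCP at [0.163, 0.629, 0.223] pointing down, gripper open.
Joint ranges: [-2.86, 2.86], [-0.3, 2.09], [-1.38, 1.24], [0.06, 2.45], [-1.56, 4.7], [0.09, 2.05], [-2.69, 2.69]. Speed limits (rad/s): [2.57, 2.57, 3.14, 3.14, 3.14, 3.14, 3.14].

INTERFACE

Orientations are given as a rotation vector (axis times angle).
In Python, from bench import ctrl gives the robot as it stands. The module is installed in compiled form; this text tells all that it offers.
- The arm moves only by the shell command python3 -m handwheel 'ROWS' [FORCE]. ROWS is JSON, a list of rows, each a list of 7 numbers: the finger opening in m, from 0 to 0.087, then the shift along the tool's x, y, z in m, then the turn, a rotation vector about the tool's x, y, z in degrees. A call has 1 to 12 rows; each row shifts and turns the commanded pose from where the row before left it, along the tool's axes as they then stand; what a row does not reach is not made up. A row lasts 1/8 s, in which the tool goes at most 62.5 mm and 10.7 degrees, less where a joint would pass 70% of its speed; a pose out of reach is approached as far as the arm can. A call is refused whole if a number of a shift passes 0.0625 or a number of a turn 10.7, either way. A call with a gripper value outside its range is refused whole. The fingers move at their own pace and stop on an object; FORCE is the grip in N (left out, the last holds). Time passes only in rows, so rows that do not move let the fingers close. It gives the time, the measured TCP pose, the force, the opening and the grip force at its end, in the units of the state.
- ctrl.get_state(): the state, without advancing time (a new reading comes with each control period).
- ctrl.get_image(name): name is "side" or "top"; returns (picture, depth): 420x560x3 uint8, blue, green, red; 420x560 float32, m along the optical axis (not along the pixel's ray), 0 where there is no reading.
- ctrl.camera_info(name): a dict with "intrinsics" (3x3 intrinsics, pixels), "R" (3x3) and "t" (3): a world point X has camera coordinates R X + t. Camera axes: x right, y down, z forward; pixel columns grow to the right and rows downward; lengths in m; the calibration is good to about 2 mm. A picture is of the moment at which its call begins. camera_info takes no time and is no camera call.
- ctrl.close_job(): hands the job in; it is judged then, once.
The state is a dict: "time": time; "joint_positions": joint angles; "qd": joint speeds; "joint_torque": joint torques, N m; "position": TCP position; "tool_rot": TCP orientation; "ft_force": force on the tool from outside, world axes, zero at the start; "torque": the same for the moment, N m; "grip_width": opening from 0.0 (shut) to 1.0 (fully open); "grip_force": force on a finger pad.
Only numpy, scipy, OpenCV 4.12 (cv2) and the standard library are available. Lean on these libraries where they do the work, as an engineer would, in place of code of your own. Each camera call takes 0.05 s, during which the arm holds its last target. There are 200 camera calls.

TASK

Push the open drawer of the blue test fixture fully home until it snaps into its detent. Then swing the red-handled cam lever up to its highest lift (lever upright), so that the brass fitting in the drawer is pressed against the rubber seal above it, and finish still holding the lever there with the fingers, as it springs back when let go. Leave the loose tools and parts round about where they are.

Things in the scene. Friction and masses are not known exactly. Their poses are not given: they have to be found in the camera images.
- fixture: Blue leak-test fixture, fixed to the bench. Origin: base plate (180 x 150 x 12 mm), on the bench top; x points away from its drawer front (away from the robot, yaw up to 0.3), y left, z up. A column at the back (60 mm wide) carries an overhead arm 46 mm wide, 177 mm high, reaching forward to x = -34 mm; grey cheeks 72 mm high at y = +-47 mm, x -49 to +46 mm.
- drawer_handle (a point): Middle of the drawer's dark round pull bar: 11 mm thick, 90 mm long along the fixture's y, 35 mm before the yellow drawer front (44 to 90 mm above the bench), itself 75 mm above the bench. With the drawer home it lies at (-98, 0, 75) mm in the fixture frame. It can be pushed from the robot's side with shut fingers from above.
- drawer (a joint): Opening of the drawer (m): 0 = fully home, grows as it moves towards the robot along the fixture's -x; starts 0.035 to 0.06. About 1.2 N of friction; in the last 11 mm a sprung ball detent must be overcome (about 5 N), then it snaps against the stop at 0 and stays.
- cam_lever: Cam lever on the fixture's right (-y) side: flat steel arm, red handle at its end. Origin on the cam axis in the fixture's middle plane, -x along the arm to the handle, y along the axis. Starts 0.1 to 0.3 rad above level, handle towards the robot; upright = highest lift; stop 0.53 rad beyond. A return spring swings it down if let go (0.3 Nm/rad, friction 0.22 Nm): up to 7 N at the handle.
- lever_grip (a point): Middle of the lever's red handle: round bar 18 mm thick along the fixture's y, 68 mm long (34 mm to either side); the steel arm is at its inner (+y) end only. 110 mm from the cam axis: it travels an arc in the fixture's x-z plane. Can be pinched from above, fingers closing along the fixture's x; it turns between the fingers.
- cam_axis (a point): Point on the cam's turning axis beside the handle, fixed: at (-10, -104, 32) mm in the fixture frame; the axis runs along the fixture's y.
- lift_pad (a joint): Rise of the cam's lift pad under the drawer (m): 0 down, highest (0.010) with the lever upright: 0.013 sin(lever angle above level) - 0.003, not below 0; beyond upright it falls again.
- nest (a joint): Rise of the steel nest plate with the brass fitting within the drawer (m): 0 down; the pad meets it after 2 mm of lift if the drawer is home and raises it to about 0.008 at highest lift. It cannot be raised with the drawer open.
- fitting_top (a point): Top centre of the brass fitting (38 x 43 x 42 mm, held in the nest), 110 mm above the bench when down.
- seal (a joint): Upward give of the black rubber seal on its spring above the fitting (m): 0 free; the raised fitting meets it after 6 mm of rise and pushes it up about 2 mm at highest lift.
- centre_punch: black centre punch, 114 mm long, 11 mm thick, lying right of the fixture, nearer the robot; a loose bystander, not part of the job
- ratchet: ratchet handle with black grip, 209 mm long, 29 mm high, lying left of the fixture near the robot; a loose bystander, not part of the job
- funnel: grey funnel, 88 mm wide, 87 mm high, standing mouth down at the back, left of the fixture; a loose bystander, not part of the job
- tape_measure: black and red tape measure, 84 mm long, 65 mm high, right of the fixture; a loose bystander, not part of the job
- sealant_bottle: red bottle with white nozzle, 46 mm wide, 120 mm high, standing right of the fixture; a loose bystander, not part of the job

How it is judged:
By the outcome, as a careful person would: the job done as asked, in the order asked, and still so for the second after the job is handed in, while the arm keeps its last pose, push and grip.
It also fails if it takes over 50 s, if anything falls off the work surface, if the arm or the gripper's body presses on something with over 40 N, if the wrist force passes 120 N, or if a joint passes its speed limit or range.

## Working session

There is one attempt and no reset: what is moved stays moved. The work goes in short steps, Python scripts to look and compute and a shell command to move; the robot and the scene stay as the last step left them, time stands still between calls to the robot, and variables do not carry over. Pictures are saved under pics/ and viewed, at most 10 in all, crops included, and the job is handed in when it is done.

```bash
mkdir -p pics; cat > h.py <<'E'
import numpy as np,cv2
from bench import ctrl
from scipy.spatial.transform import Rotation as Ro
def pts(name):
    im,d=ctrl.get_image(name);c=ctrl.camera_info(name);K=np.array(c["intrinsics"]);R=np.array(c["R"]);t=np.array(c["t"])
    v,u=np.mgrid[:d.shape[0],:d.shape[1]]
    P=np.stack([(u-K[0,2])/K[0,0]*d,(v-K[1,2])/K[1,1]*d,d],-1)
    W=(P-t)@R; W[d==0]=np.nan
    return im,W
E
python3 - <<'E'
from h import *
s=ctrl.get_state();print(s)
ims=[]
for n in("top","side"):
    im,W=pts(n);ims.append(im);cv2.imwrite(f"pics/{n}0.png",im);np.save(n+"W.npy",W);np.save(n+"I.npy",im)
    c=ctrl.camera_info(n);print(n,-np.array(c["R"]).T@np.array(c["t"]),np.array(c["R"])[2])
E
```

```text
{'time': 0.0, 'joint_positions': array([-1.30390171,  0.32180155, -0.07007851,  1.45165027,  0.02259101,
        1.37079072, -0.05693252]), 'qd': array([ 0.00020701, -0.00059972, -0.00153248,  0.00103109, -0.0018198 ,
        0.00124339, -0.00071649]), 'joint_torque': array([-1.84209252e-04, -4.91290176e+01, -4.03961884e-01, -3.12520552e+01,
       -6.40130485e-02,  4.37717128e-02,  1.76431108e-04]), 'position': array([0.16248556, 0.62880541, 0.2214878 ]), 'tool_rot': array([-3.96029823e-01, -3.11638343e+00,  2.91757214e-03]), 'ft_force': array([-0.00970393,  0.06935072,  0.61442968]), 'torque': array([ 0.02568051, -0.02056553, -0.02493001]), 'grip_force': 0.0, 'grip_width': 0.9962257961955475}
top [ 0.45376414 -0.10739248  1.2228497 ] [ 0.09052294 -0.00316151 -0.99588935]
side [ 0.19229838 -0.98184515  0.72784395] [ 0.30038713  0.77407641 -0.55729102]
```

View pics/top0.png

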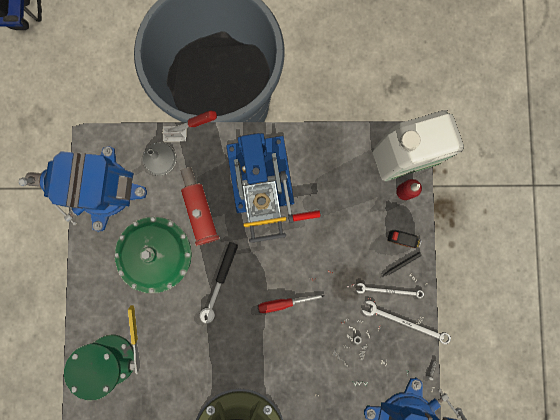

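View pics/side0.png

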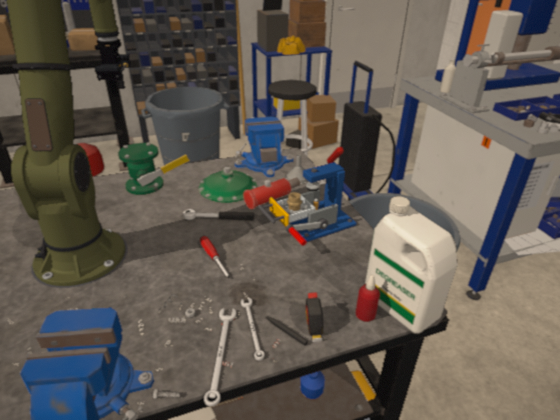

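Top view: fixture at about (260,185), yellow drawer front (265,221), pull bar (267,235), red lever handle (306,215). The tape measure (403,238) and bottle (409,188) are well to the right. Next, measure.

```bash
python3 - <<'E'
from h import *
im=np.load("topI.npy");W=np.load("topW.npy")
hsv=cv2.cvtColor(im,cv2.COLOR_BGR2HSV)
def comp(lo,hi,box):
    m=cv2.inRange(hsv,lo,hi);k=np.zeros_like(m);x0,y0,x1,y1=box;k[y0:y1,x0:x1]=255;m&=k
    n,l,st,_=cv2.connectedComponentsWithStats(m);return l==1+np.argmax(st[1:,4])
def axis(m,zlo,zhi):
    P=W[m];P=P[np.isfinite(P[:,0])&(P[:,2]>zlo)&(P[:,2]<zhi)]
    r=cv2.minAreaRect((P[:,:2]*1000).astype(np.float32));print(len(P),P.min(0),np.median(P,0),P.max(0),r)
    f=cv2.fitLine(P[:,:2].astype(np.float32),cv2.DIST_HUBER,0,.01,.01).ravel();print(" dir",f,"yaw",np.arctan2(-f[0],f[1]) )
print("yellow");axis(comp((18,120,120),(35,255,255),(225,195,320,260)),0.03,.12)
print("red");axis(comp((0,150,80),(8,255,255),(285,200,330,230)),0.02,.15)
# pull bar: heights 70-85mm in front region
m=np.zeros(im.shape[:2],bool);m[224:245,235:300]=1;m&=(W[...,2]>.068)&(W[...,2]<.09)
print("bar");axis(m,.068,.09)
# arm top (z~.177)
m=np.zeros(im.shape[:2],bool);m[125:200,225:300]=1;m&=(W[...,2]>.165)&(W[...,2]<.185)
print("armtop");axis(m,.16,.19)
for n,b in(("top",(205,110,345,260)),("side",(220,150,370,270))):
    I=np.load(n+"I.npy")[b[1]:b[3],b[0]:b[2]];cv2.imwrite(f"pics/{n}c.png",cv2.resize(I,None,fx=5 if n=="side" else 4,fy=5 if n=="side" else 4,interpolation=2))
s=ctrl.get_state();print(Ro.from_rotvec(s["tool_rot"]).as_matrix())
E
```

```text
yellow
159 [ 0.51665917 -0.11721772  0.04912555] [ 0.52692313 -0.06859411  0.0893198 ] [ 0.53699988 -0.01917524  0.09721031] ((527.1117553710938, -68.17737579345703), (7.605798244476318, 99.39752197265625), 8.4365234375)
 dir [ 0.16237687 -0.9867288   0.5243124  -0.05563464] yaw -2.9784937
red
175 [ 0.53158483 -0.2006943   0.05055271] [ 0.54137657 -0.16856474  0.06112747] [ 0.55370548 -0.13671725  0.06793037] ((542.6763916015625, -168.66702270507812), (15.81899356842041, 65.8967514038086), 8.615946769714355)
 dir [ 0.16796845 -0.9857924   0.5416893  -0.16523375] yaw -2.9728243
bar
262 [ 0.47819413 -0.11684585  0.06917558] [ 0.49245996 -0.06642418  0.08000196] [ 0.5217471  -0.01691064  0.08991873] ((500.53717041015625, -67.10686492919922), (43.146697998046875, 99.38447570800781), 1.3780044317245483)
 dir [ 0.08046236 -0.9967576   0.49325997 -0.07463317] yaw -3.0610433
armtop
1010 [ 0.60958239 -0.07687558  0.16507213] [ 0.66571314 -0.04778486  0.17140306] [ 0.72211034 -0.01152003  0.18121284] ((665.7593994140625, -49.1929817199707), (110.99710083007812, 56.98561477661133), 11.354131698608398)
 dir [ 0.9887433   0.14962177  0.6652561  -0.04712857] yaw -1.4206107
[[-9.68220149e-01  2.50099286e-01 -3.00428706e-04]
 [ 2.50099435e-01  9.68218734e-01 -1.66026635e-03]
 [-1.24350726e-04 -1.68264038e-03 -9.99998577e-01]]
```

View pics/topc.png

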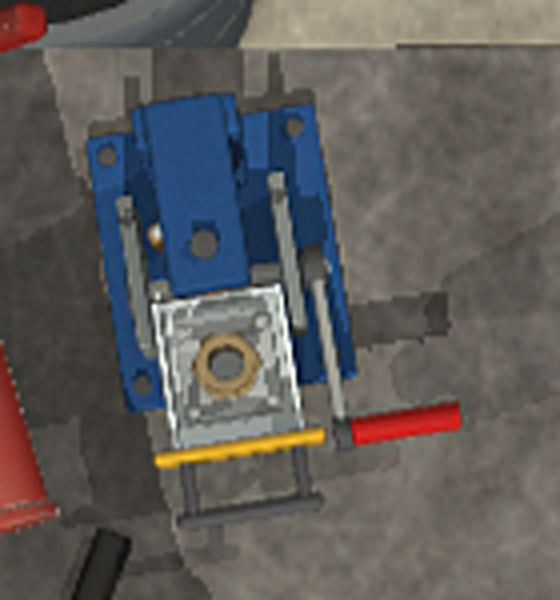

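View pics/sidec.png

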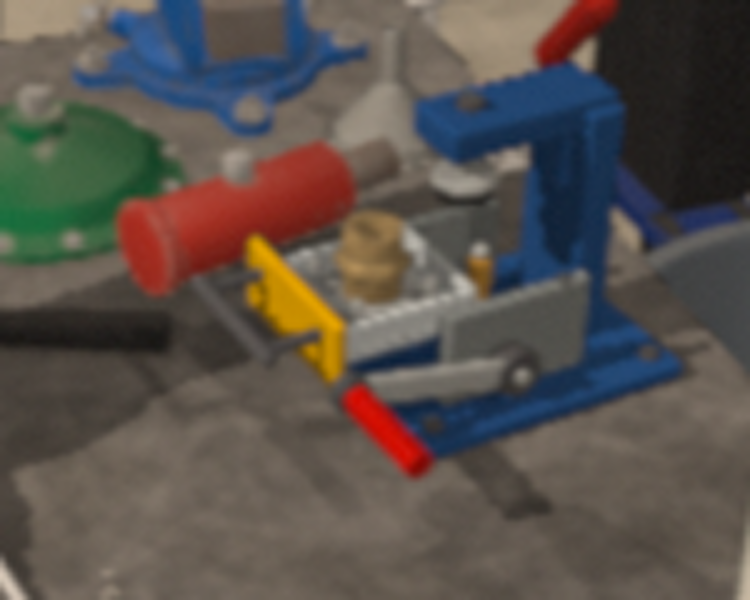

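The top crop shows the pull bar at crop (250,510) with both stalks, yellow front (240,448) and handle (405,423) beside the lever arm. Fixture yaw is about 0.16, origin about (0.642,-0.048), drawer opening about 52 mm and handle axis z about 0.055, all within the given ranges. I'll arc round at z 0.22 with the fingers shut.

```bash
python3 -m handwheel '[[0,-0.058,-0.01,0,0,0,5.3],[0,-0.058,-0.01,0,0,0,5.3],[0,-0.057,-0.01,0,0,0,5.3],[0,-0.056,-0.01,0,0,0,5.3],[0,-0.055,-0.01,0,0,0,5.3],[0,-0.054,-0.01,0,0,0,5.3],[0,-0.053,-0.01,0,0,0,5.3],[0,-0.052,-0.01,0,0,0,5.3],[0,-0.051,-0.01,0,0,0,5.3],[0,-0.05,-0.01,0,0,0,5.3],[0,-0.049,-0.01,0,0,0,5.3],[0,-0.048,-0.01,0,0,0,5.3]]' 5
cat > where.py <<'E'
from h import *
import sys
s=ctrl.get_state();M=Ro.from_rotvec(s["tool_rot"]).as_matrix()
O=np.array([.642,-.048,0]);F=Ro.from_euler("z",.16).as_matrix()
p=s["position"]
print("t",s["time"],"fix mm",((p-O)@F*1000).round(1),"tool x ang",np.degrees(np.arctan2(M[1,0],M[0,0])-.16).round(1),"zax",M[:,2].round(3),"F",s["ft_force"].round(1),"w",round(s["grip_width"],3),s["grip_force"],"q",s["joint_positions"].round(2))
if len(sys.argv)>1:
    g=np.array(sys.argv[1:4],float)/1000; print("to go, tool axes mm",((O+F@g-p)@M*1000).round(1))
E
python3 where.py -185 0 220
```

```text
time: 1.6
position: [0.5332, 0.1337, 0.2222]
tool_rot: [-1.983, -2.437, 0.001]
ft_force: [0.8, 0.3, 1.4]
grip_width: 0.004
grip_force: 0.0
t 1.6 fix mm [-78.4 196.8 222.2] tool x ang 92.6 zax [-0. -0. -1.] F [0.8 0.3 1.4] w 0.004 0.0 q [-0.68  0.11  0.42  1.72 -0.04  1.33 -0.05]
to go, tool axes mm [-191.8 -115.2    2.2]
```

```bash
python3 -m handwheel '[[0,-0.048,-0.029,0,0,0,0],[0,-0.048,-0.029,0,0,0,0],[0,-0.048,-0.029,0,0,0,0],[0,-0.048,-0.029,0,0,0,0],[0,0,0,0,0,0,10.3],[0,0,0,0,0,0,10.3],[0,0,0,0,0,0,10.3],[0,0,0,0,0,0,10.3],[0,0,0,0,0,0,10.3],[0,0,0,0,0,0,10.3],[0,0,0,0,0,0,10.3],[0,0,0,0,0,0,10.3]]'
python3 -m handwheel '[[0,0,0,0,0,0,10.3],[0,0,0,0,0,0,0]]'; python3 where.py -185 0 65
```

```text
time: 3.1
position: [0.459, -0.0761, 0.2222]
tool_rot: [-3.097, -0.523, 0.001]
ft_force: [0.9, 0.3, 0.0]
grip_width: 0.006
grip_force: 0.0
time: 3.35
position: [0.459, -0.0762, 0.2223]
tool_rot: [-3.131, -0.255, 0.001]
ft_force: [-0.2, 0.2, 0.1]
grip_width: 0.007
grip_force: 0.0
t 3.35 fix mm [-185.1    1.3  222.3] tool x ang 0.2 zax [-0.001  0.    -1.   ] F [-0.2  0.2  0.1] w 0.007 0.0 q [-0.41 -0.1   0.49  1.9   0.05  1.33 -1.34]
to go, tool axes mm [  0.2   1.3 157.3]
```

```bash
python3 -m handwheel '[[0,0,0,0.055,0,0,0],[0,0,0,0.055,0,0,0],[0,0,0,0.045,0,0,0],[0,0,0,0.005,0,0,0],[0,0,0,0,0,0,0]]'; python3 where.py
python3 -m handwheel '[[0,0.008,0,0,0,0,0],[0,0.008,0,0,0,0,0],[0,0.008,0,0,0,0,0],[0,0.008,0,0,0,0,0],[0,0.008,0,0,0,0,0]]'; python3 where.py
```

```text
time: 3.98
position: [0.4601, -0.0763, 0.0636]
tool_rot: [3.131, 0.255, 0.002]
ft_force: [-0.4, -0.2, -0.0]
grip_width: 0.002
grip_force: 0.0
t 3.975 fix mm [-184.1    1.1   63.6] tool x ang 0.1 zax [ 0.001 -0.    -1.   ] F [-0.4 -0.2 -0. ] w 0.002 0.0 q [-0.39  0.08  0.52  2.09 -0.05  0.98 -1.26]
time: 4.6
position: [0.4993, -0.0697, 0.0626]
tool_rot: [3.131, 0.253, -0.0]
ft_force: [-1.6, -1.2, 1.7]
grip_width: 0.002
grip_force: 0.8
t 4.6 fix mm [-144.3    1.3   62.6] tool x ang 0.1 zax [-0. -0. -1.] F [-1.6 -1.2  1.7] w 0.002 0.7939360616728663 q [-0.39  0.17  0.51  2.01 -0.1   0.99 -1.24]
```

In contact at about 1.5 N. I'll keep pushing and watch the force.

```bash
python3 -m handwheel '[[0,0.007,0,0,0,0,0],[0,0.007,0,0,0,0,0],[0,0.006,0,0,0,0,0]]'; python3 -m handwheel '[[0,0.004,0,0,0,0,0],[0,0.004,0,0,0,0,0]]'; python3 -m handwheel '[[0,0.003,0,0,0,0,0],[0,0.002,0,0,0,0,0]]';  python3 where.py
```

```text
time: 4.97
position: [0.5189, -0.0667, 0.0625]
tool_rot: [3.131, 0.252, -0.0]
ft_force: [-1.1, -1.3, 1.5]
grip_width: 0.008
grip_force: 0.8
time: 5.22
position: [0.5229, -0.066, 0.062]
tool_rot: [-3.131, -0.251, 0.013]
ft_force: [-11.5, -1.3, 8.4]
grip_width: 0.009
grip_force: 6.2
time: 5.48
position: [0.5311, -0.0645, 0.0623]
tool_rot: [-3.131, -0.252, 0.001]
ft_force: [-5.6, -2.1, 1.1]
grip_width: 0.004
grip_force: 3.7
t 5.475 fix mm [-112.1    1.4   62.3] tool x ang 0.0 zax [-0.001  0.    -1.   ] F [-5.6 -2.1  1.1] w 0.004 3.7440962344408035 q [-0.38  0.23  0.51  1.93 -0.13  1.01 -1.23]
```

```bash
python3 -m handwheel '[[0,0.002,0,0,0,0,0],[0,0,0,0,0,0,0]]'; python3 -m handwheel '[[0,0.002,0,0,0,0,0],[0,0,0,0,0,0,0]]'; python3 -m handwheel '[[0,0.002,0,0,0,0,0],[0,0,0,0,0,0,0]]';  python3 where.py
```

```text
time: 5.72
position: [0.5311, -0.0646, 0.0621]
tool_rot: [-3.131, -0.252, 0.008]
ft_force: [-8.0, -2.5, 5.3]
grip_width: 0.003
grip_force: 4.0
time: 5.98
position: [0.5312, -0.0646, 0.062]
tool_rot: [-3.131, -0.251, 0.014]
ft_force: [-12.7, -1.2, 9.4]
grip_width: 0.004
grip_force: 6.5
time: 6.22
position: [0.5312, -0.0646, 0.0619]
tool_rot: [-3.13, -0.251, 0.021]
ft_force: [-17.4, -2.9, 14.0]
grip_width: 0.007
grip_force: 9.1
t 6.225 fix mm [-112.     1.3   61.9] tool x ang -0.0 zax [-0.013  0.    -1.   ] F [-17.4  -2.9  14. ] w 0.007 9.077376276254654 q [-0.38  0.25  0.51  1.92 -0.14  1.02 -1.22]
```

Hard stop at fixture x -112, as predicted for home, with force rising against no motion. Retreat, lift, and check with the camera.

```bash
python3 -m handwheel '[[0,-0.01,0,0,0,0,0],[0,-0.03,0,0,0,0,0],[0,-0.02,0,-0.05,0,0,0],[0,0,0,-0.06,0,0,0],[0.05,0,0.03,-0.04,0,0,-10],[0.05,0,0,0,0,0,-10],[0.05,0,0,0,0,0,-10],[0.05,0,0,0,0,0,-10],[0.05,0,0,0,0,0,-10],[0.05,0,0,0,0,0,-10],[0.05,0,0,0,0,0,-10],[0.05,0,0,0,0,0,-10]]'
python3 -m handwheel '[[0.05,0,0,0,0,0,-10],[0.05,0,0,0,0,0,0]]' 
python3 - <<'E'
from h import *
im,W=pts("side");cv2.imwrite("pics/s2.png",cv2.resize(im[130:290,200:400],None,fx=3.5,fy=3.5,interpolation=2))
im,W=pts("top")
hsv=cv2.cvtColor(im,cv2.COLOR_BGR2HSV)
O=np.array([.642,-.048,0]);F=Ro.from_euler("z",.16).as_matrix()
for nm,lo,hi in(("yel",(18,120,120),(35,255,255)),("red",(0,150,80),(8,255,255))):
    m=cv2.inRange(hsv,lo,hi)>0; X=(W-O)@F; m&=(X[...,0]>-.2)&(X[...,0]<0)&(abs(X[...,1])<.15)&(X[...,2]>.03)&(X[...,2]<.12)
    P=X[m]; r=cv2.minAreaRect((P[:,:2]*1000).astype(np.float32)) if len(P) else 0
    print(nm,len(P),np.median(P,0) if len(P) else 0,np.percentile(P[:,2],90) if len(P) else 0,r)
E
python3 where.py -118 -106 100
```

```text
time: 7.72
position: [0.4839, -0.1023, 0.213]
tool_rot: [2.228, 2.212, 0.004]
ft_force: [-0.3, 1.1, -0.2]
grip_width: 0.573
grip_force: 0.0
time: 7.98
position: [0.4837, -0.1023, 0.2129]
tool_rot: [2.036, 2.39, 0.003]
ft_force: [-0.3, 0.2, 0.0]
grip_width: 0.574
grip_force: 0.0
yel 28 [-0.05609632  0.03701172  0.09005059] 0.09455252760090542 ((-44.256614685058594, 17.753711700439453), (11.994136810302734, 67.77914428710938), 29.94365882873535)
red 489 [-0.08453155  0.13957795  0.05331752] 0.05997612833524739 ((-62.864776611328125, 9.66143798828125), (138.81716918945312, 286.66680908203125), 2.9217476844787598)
t 8.075 fix mm [-165.3  -28.5  212.8] tool x ang 89.9 zax [ 0.001  0.    -1.   ] F [ 0.2 -0.1 -0. ] w 0.571 0.0 q [-0.42 -0.03  0.57  1.86  0.01  1.3   0.31]
to go, tool axes mm [-77.4  47.2 112.8]
```

View pics/s2.png

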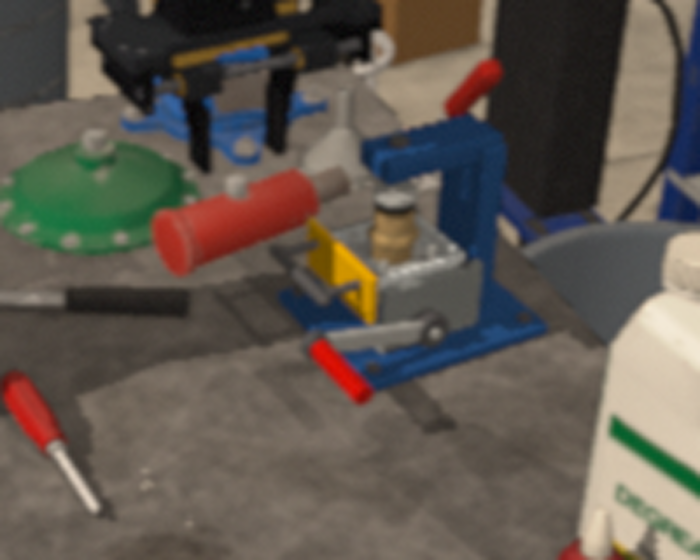

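Drawer front sits against the cheeks with the fitting under the seal; the lever handle is unmoved at crop (340,370). I'll check the handle in the side view, approach to z 100 mm, then descend.

```bash
python3 - <<'E'
from h import *
im,W=pts("side")
hsv=cv2.cvtColor(im,cv2.COLOR_BGR2HSV)
O=np.array([.642,-.048,0]);F=Ro.from_euler("z",.16).as_matrix();X=(W-O)@F
m=cv2.inRange(hsv,(0,150,80),(8,255,255))>0; m&=(X[...,0]>-.2)&(X[...,0]<0)&(X[...,1]<-.05)&(X[...,1]>-.17)
P=X[m];print(len(P),np.percentile(P,[3,50,97],axis=0).round(4))
E
python3 -m handwheel '[[0.05,-0.04,0.024,0,0,0,0],[0.05,-0.0375,0.023,0.05,0,0,0],[0.05,0,0,0.05,0,0,0],[0.05,0,0,0.013,0,0,0],[0.05,0,0,0,0,0,0]]'; python3 where.py -118 -106 36
```

```text
114 [[-0.1245 -0.1381  0.0517]
 [-0.1214 -0.1066  0.0595]
 [-0.1134 -0.0707  0.0648]]
time: 8.75
position: [0.5399, -0.1692, 0.1027]
tool_rot: [-2.036, -2.392, 0.0]
ft_force: [0.1, 0.0, 1.5]
grip_width: 0.574
grip_force: 0.0
t 8.75 fix mm [-120.1 -103.4  102.7] tool x ang 90.0 zax [-0.001  0.    -1.   ] F [0.1 0.  1.5] w 0.574 0.0 q [-0.3   0.27  0.65  1.83 -0.18  1.1   0.57]
to go, tool axes mm [-2.7  2.2 66.7]
```

```bash
python3 -m handwheel '[[0.05,-0.002,0.002,0.035,0,0,0],[0.05,0,0,0.025,0,0,0],[0.05,0,0,0.006,0,0,0],[0.05,0,0,0,0,0,0]]'; python3 where.py
python3 -m handwheel '[[0,0,0,0,0,0,0],[0,0,0,0,0,0,0],[0,0,0,0,0,0,0],[0,0,0,0,0,0,0]]' 20; python3 where.py
```

```text
time: 9.25
position: [0.5435, -0.1713, 0.0384]
tool_rot: [2.034, 2.391, 0.003]
ft_force: [-0.1, -0.2, -0.3]
grip_width: 0.573
grip_force: 0.0
t 9.25 fix mm [-116.9 -106.    38.4] tool x ang 90.1 zax [ 0.003  0.    -1.   ] F [-0.1 -0.2 -0.3] w 0.573 0.0 q [-0.27  0.36  0.62  1.87 -0.25  0.98  0.62]
time: 9.75
position: [0.5435, -0.1711, 0.037]
tool_rot: [2.035, 2.391, 0.003]
ft_force: [9.4, 1.1, -5.9]
grip_width: 0.205
grip_force: 4.3
t 9.75 fix mm [-116.8 -105.8   37. ] tool x ang 90.0 zax [ 0.003  0.    -1.   ] F [ 9.4  1.1 -5.9] w 0.205 4.276270419359207 q [-0.27  0.36  0.62  1.87 -0.25  0.98  0.62]
```

The pads closed on 17.8 mm, so the handle is held. I'll centre it, then swing along the arc in pieces.

```bash
python3 -m handwheel '[[0,0,0.0015,0,0,0,0],[0,0,0,0,0,0,0]]'; python3 where.py
python3 -m handwheel '[[0,0,0.0042,-0.0142,0,0,0],[0,0,0.0061,-0.0135,0,0,0],[0,0,0.0079,-0.0126,0,0,0],[0,0,0,0,0,0,0]]'; python3 where.py
```

```text
time: 10.0
position: [0.5437, -0.1711, 0.0366]
tool_rot: [-2.036, -2.393, 0.0]
ft_force: [1.0, -0.6, 0.9]
grip_width: 0.196
grip_force: 20.0
t 10.0 fix mm [-116.7 -105.9   36.6] tool x ang 90.0 zax [-0.  0. -1.] F [ 1.  -0.6  0.9] w 0.196 19.99867469072342 q [-0.27  0.36  0.62  1.87 -0.25  0.99  0.62]
time: 10.5
position: [0.559, -0.1688, 0.078]
tool_rot: [-2.033, -2.388, 0.006]
ft_force: [-8.5, 0.0, 4.1]
grip_width: 0.199
grip_force: 20.0
t 10.5 fix mm [-101.2 -106.1   78. ] tool x ang 90.0 zax [-0.006  0.001 -1.   ] F [-8.5  0.   4.1] w 0.199 20.001769959926605 q [-0.28  0.34  0.63  1.8  -0.23  1.08  0.59]
```

```bash
python3 -m handwheel '[[0,0,0.0075,-0.0125,0,0,0],[0,0,0.0100,-0.0110,0,0,0],[0,0,0.0118,-0.0090,0,0,0],[0,0,0,0,0,0,0]]'; python3 where.py
```

```text
time: 11.0
position: [0.5871, -0.1645, 0.1112]
tool_rot: [-2.033, -2.386, 0.007]
ft_force: [-12.9, -0.1, 10.5]
grip_width: 0.199
grip_force: 20.0
t 11.0 fix mm [ -72.7 -106.3  111.2] tool x ang 90.0 zax [-0.008  0.001 -1.   ] F [-12.9  -0.1  10.5] w 0.199 20.00694841146469 q [-0.29  0.36  0.63  1.7  -0.23  1.16  0.57]
```

```bash
python3 - <<'E'
from h import *
im,W=pts("side");cv2.imwrite("pics/s3.png",cv2.resize(im[130:290,200:400],None,fx=3.5,fy=3.5,interpolation=2))
hsv=cv2.cvtColor(im,cv2.COLOR_BGR2HSV)
O=np.array([.642,-.048,0]);F=Ro.from_euler("z",.16).as_matrix();X=(W-O)@F
m=cv2.inRange(hsv,(0,150,80),(8,255,255))>0; m&=(X[...,0]>-.2)&(X[...,0]<0.05)&(X[...,1]<-.05)&(X[...,1]>-.17)
P=X[m];print(len(P),np.percentile(P,[3,50,97],axis=0).round(4))
E
```

```text
87 [[-0.0813 -0.1389  0.1013]
 [-0.0763 -0.1253  0.128 ]
 [-0.0415 -0.07    0.2909]]
```

View pics/s3.png

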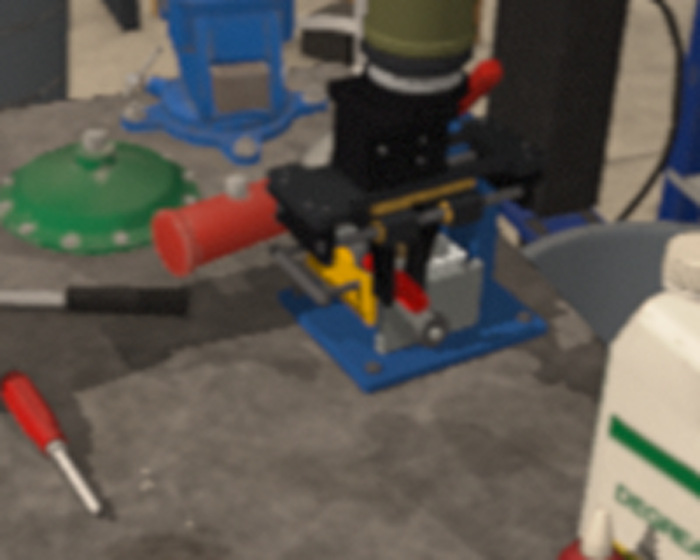

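Handle still pinched (crop (400,285)), somewhat nearer the tips, at about (-73,123) mm, so the lever is at 0.97 rad; the drawer is still home. Continue, with the lift trimmed a little.

```bash
python3 -m handwheel '[[0,0,0.0114,-0.0055,0,0,0],[0,0,0.0120,-0.0045,0,0,0],[0,0,0.0127,-0.0035,0,0,0],[0,0,0,0,0,0,0]]' 25; python3 where.py
```

```text
time: 11.55
position: [0.625, -0.1592, 0.1269]
tool_rot: [-2.035, -2.39, 0.003]
ft_force: [-10.4, -0.8, 13.8]
grip_width: 0.202
grip_force: 25.0
t 11.55 fix mm [ -34.5 -107.   126.9] tool x ang 90.0 zax [-0.003 -0.    -1.   ] F [-10.4  -0.8  13.8] w 0.202 24.979296326637268 q [-0.28  0.42  0.62  1.6  -0.26  1.21  0.56]
```

```bash
python3 -m handwheel '[[0,0,0.0120,-0.0035,0,0,0],[0,0,0.0110,-0.002,0,0,0],[0,0,0,0,0,0,0]]' 30; python3 where.py
python3 - <<'E'
from h import *
im,W=pts("side");cv2.imwrite("pics/s4.png",cv2.resize(im[150:260,270:370],None,fx=5,fy=5,interpolation=2))
hsv=cv2.cvtColor(im,cv2.COLOR_BGR2HSV)
O=np.array([.642,-.048,0]);F=Ro.from_euler("z",.16).as_matrix();X=(W-O)@F
m=cv2.inRange(hsv,(0,150,80),(8,255,255))>0; m&=(X[...,0]>-.2)&(X[...,0]<0.05)&(X[...,1]<-.115)&(X[...,1]>-.17)
P=X[m];print(len(P),np.percentile(P,[3,50,97],axis=0).round(4))
E
```

```text
time: 11.92
position: [0.6477, -0.1558, 0.1313]
tool_rot: [-2.036, -2.391, 0.004]
ft_force: [-7.6, -1.4, 7.0]
grip_width: 0.195
grip_force: 30.0
t 11.925 fix mm [ -11.5 -107.3  131.3] tool x ang 90.0 zax [-0.003 -0.001 -1.   ] F [-7.6 -1.4  7. ] w 0.195 29.99606430530548 q [-0.27  0.46  0.61  1.54 -0.27  1.23  0.55]
58 [[-0.0208 -0.1387  0.1393]
 [-0.0154 -0.1318  0.1477]
 [-0.0064 -0.1172  0.1526]]
```

View pics/s4.png

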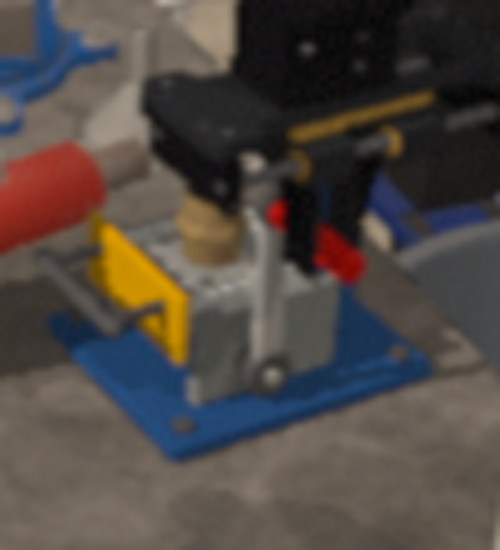

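The lever arm runs vertically from hub (272,375) to (265,200), with the handle between the fingers and the fitting raised. One check: hub against handle position.

```bash
python3 - <<'E'
from h import *
im,W=pts("side")
O=np.array([.642,-.048,0]);F=Ro.from_euler("z",.16).as_matrix();X=(W-O)@F*1000
for u,v in((324,225),(323,217),(323,211),(323,205),(323,199),(322,192)): print(u,v,np.nanmedian(X[v-1:v+2,u-1:u+2].reshape(-1,3),0).round(1))
E
python3 -m handwheel '[[0,0,0.001,0,0,0,0],[0,0,0,0,0,0,0],[0,0,0,0,0,0,0]]'; python3 where.py
```

```text
324 225 [ -9.4 -73.4  34.7]
323 217 [-11.2 -68.8  58.5]
323 211 [-13.7 -69.5  81. ]
323 205 [-14.9 -68.  101. ]
323 199 [-15.8 -68.  119.5]
322 192 [-20.8 -66.7 143.8]
time: 12.4
position: [0.6479, -0.1557, 0.1313]
tool_rot: [-2.036, -2.39, 0.005]
ft_force: [-8.8, -1.2, 8.6]
grip_width: 0.197
grip_force: 30.0
t 12.4 fix mm [ -11.3 -107.3  131.3] tool x ang 90.0 zax [-0.003 -0.001 -1.   ] F [-8.8 -1.2  8.6] w 0.197 29.995326697826385 q [-0.26  0.46  0.61  1.54 -0.27  1.23  0.55]
```

```bash
python3 - <<'E'
from h import *
im,W=pts("side")
O=np.array([.642,-.048,0]);F=Ro.from_euler("z",.16).as_matrix();X=(W-O)@F*1000
m=(X[...,1]<-60)&(X[...,1]>-78)&(X[...,2]>22)&(X[...,2]<136)&(abs(X[...,0]+12)<22)
for z in range(24,136,10):
    P=X[m&(abs(X[...,2]-z)<5)]
    if len(P): print(z,len(P),P[:,0].min().round(1),np.median(P[:,0]).round(1),P[:,0].max().round(1),np.median(P[:,1]).round(1))
E
```

```text
24 12 -19.8 -9.3 4.2 -71.7
34 32 -22.3 -11.6 6.3 -70.9
44 31 -21.9 -12.0 5.2 -69.4
54 15 -16.4 -10.7 -0.8 -68.9
64 19 -17.3 -11.0 -0.9 -68.7
74 17 -17.9 -13.1 -3.1 -69.9
84 18 -18.4 -10.5 -0.5 -68.3
94 20 -17.5 -11.2 -1.6 -69.5
104 18 -17.9 -10.5 0.6 -68.7
114 16 -19.2 -13.0 -6.1 -69.3
124 16 -20.0 -13.2 -6.9 -68.1
134 8 -19.8 -16.1 -10.1 -66.8
```

The lever is within about 0.03 rad of upright, slightly short. A 2 to 3 mm nudge, then settle.

```bash
python3 -m handwheel '[[0,0,0.0025,0,0,0,0],[0,0,0,0,0,0,0],[0,0,0,0,0,0,0],[0,0,0,0,0,0,0]]'; python3 where.py; python3 -c "
from bench import ctrl
print(ctrl.close_job())"
```

```text
time: 12.95
position: [0.6499, -0.1555, 0.1312]
tool_rot: [-2.036, -2.389, 0.006]
ft_force: [-8.4, -2.0, 7.9]
grip_width: 0.197
grip_force: 30.0
t 12.95 fix mm [  -9.3 -107.4  131.2] tool x ang 90.0 zax [-0.004 -0.001 -1.   ] F [-8.4 -2.   7.9] w 0.197 29.986046254634857 q [-0.26  0.47  0.61  1.53 -0.28  1.24  0.55]
the job is handed in; nothing more can be done
None
```

I pushed the drawer home until it met its hard stop, swung the cam lever upright to within my roughly 0.03 rad measurement error, and handed the job in at 13 s with the fingers still holding the lever at 30 N. I saw the fitting raised but did not measure how hard it presses on the seal.

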